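# Pack the stripped camera's parts into its job caddy

### The job

Pack this camera's parts into the grey job caddy without dropping any: lower the green circuit board over the four brass posts until it lies flat on the black block, stack the aluminium cover plate over the same posts flat on top of it, stand the orange-rimmed lens upright in the blue cup, and lay the brass ring flat over the white stub. Leave the blue board, the white-rimmed lens and the screw jar where they are: they do not belong to this job. Let go of everything at the end.

Things in the scene. Friction and masses are not known exactly. Their poses are not given: they have to be found in the camera images.
- caddy: Grey open tray, fixed, 120 (local x) x 320 (y) mm; wall 16 high, 4 thick; floor 4. Origin: centre of underside, on the bench. In its middle a black block 70 x 44, top 14 mm above the origin; on it four upright brass posts, 5 mm thick, at x = +-28, y = +-16 mm, tapered tips 50 mm above the origin. Blue cup and white stub stand in its two ends, about 105 mm along +-y; which is where varies.
- lens_cup: Blue shallow round cup fixed in one end of the caddy: outside 68 mm, inside 60 mm across, rim 11 mm above its origin, inner floor 3 mm above its origin. Origin: centre of its underside, 4 mm above the bench.
- ring_stub: White round disc, 64 mm across and 3 mm thick, with an upright white stub 24 mm thick in its centre (tapered at the top, top 21 mm above the origin), fixed in the other end of the caddy. Origin: centre of the underside, 4 mm above the bench.
- green_board: Green circuit board, loose, 76 x 52 x 5 mm, 50 g. Origin: centre of underside; z up, x along the 76 mm side. Four through holes, 9 mm, at x = +-28, y = +-16 mm (a half turn is the same). Two white spacers (6 x 16, at x = +-28, y = 0) rise to 22 mm and carry the cover plate. Grip: dark heat sink in the middle, 28 (x) x 14 (y), top at 20 mm. Seated underside: 14 mm above the caddy's origin.
- cover_plate: Loose aluminium cover plate, 76 x 52 x 5 mm, 55 g. Origin: centre of underside; z up, x along the 76 mm side. Four through holes, 9 mm, at x = +-28, y = +-16 mm (a half turn is the same). Grip: black block in the middle of the top, 28 (x) x 14 (y), top 21 mm above the underside. Seated underside: 36 mm above the caddy's origin.
- orange_lens: Loose lens cell: upright black cylinder with a ribbed side, 44 mm across, 34 mm high, about 110 g, dark glass in an orange rim on top. Origin: centre of its underside.
- brass_ring: Loose brass ring lying flat: outside 50 mm, hole 36 mm across, 16 mm high, about 70 g. Origin: centre of its underside.
- blue_board: Look-alike, not part of the job: same board as the green one (76 x 52 mm, 22 mm high over its spacers, loose) but blue. Origin: centre of its underside.
- white_lens: Look-alike, not part of the job: same lens cell as the orange-rimmed one (44 mm across, 34 mm high, loose) but its rim is white. Origin: centre of its underside.
- jar: Bystander: closed green glass screw jar with a steel cap, 68 mm across, 55 mm high, loose, beside the work. Origin: centre of its underside.

How it is judged (in metres and radians):
At the end, for the whole second after the job is handed in: Board (underside 11-17 mm over caddy origin), cover plate (32-40 mm) flat on the posts, 5 mm of centre, 0.2 rad of caddy x; orange lens upright on cup floor (11 mm of centre); ring flat round stub (9 mm); all released, still; blue board, white lens, jar within 20 mm of their starts (horizontal distance between each of green_board, cover_plate and caddy below 0.005 m and z of green_board in the frame of caddy between 0.011 and 0.017 m and angle between each of green_board, cover_plate's own z axis and vertical below 0.06 rad and angle between the x axis of each of green_board, cover_plate and the x axis of caddy, either way round below 0.2 rad and z of cover_plate in the frame of caddy between 0.032 and 0.04 m and horizontal distance between orange_lens and lens_cup below 0.011 m and z of orange_lens in the frame of lens_cup below 0.006 m and angle between orange_lens's own z axis and vertical below 0.08 rad and horizontal distance between brass_ring and ring_stub below 0.009 m and z of brass_ring in the frame of ring_stub below 0.006 m and angle between brass_ring's own z axis and vertical below 0.1 rad and linear speed of each of green_board, cover_plate, brass_ring, orange_lens below 0.02 m/s and distance of each of blue_board, white_lens, jar from where it was at the start of the episode below 0.02 m); the robot touches nothing.
It fails at once if the blue look-alike board is moved from its place (more than 20 mm) or tipped (distance of blue_board from where it was at the start of the episode above 0.02 m or angle between blue_board's own z axis and vertical above 0.4 rad).
It fails at once if the white-rimmed look-alike lens is moved from its place (more than 20 mm) or tipped (distance of white_lens from where it was at the start of the episode above 0.02 m or angle between white_lens's own z axis and vertical above 0.4 rad).
It fails at once if the screw jar is moved from its place (more than 20 mm) or tipped (distance of jar from where it was at the start of the episode above 0.02 m or angle between jar's own z axis and vertical above 0.4 rad).
It fails at once if a part of the job is dropped (moves faster than 0.6 m/s, about an 18 mm fall, while the fingers do not hold it) ((linear speed of green_board above 0.6 m/s and not (contact force between the fingers and green_board above 0.05 N)) or (linear speed of cover_plate above 0.6 m/s and not (contact force between the fingers and cover_plate above 0.05 N)) or (linear speed of brass_ring above 0.6 m/s and not (contact force between the fingers and brass_ring above 0.05 N)) or (linear speed of orange_lens above 0.6 m/s and not (contact force between the fingers and orange_lens above 0.05 N))).
It also fails if it takes over 96 s, if anything falls off the work surface, if the arm or the gripper's body presses on something with over 40 N, if the wrist force passes 120 N, or if a joint passes its speed limit or range.

### The arm

A 6-joint arm with a two-finger parallel gripper is mounted at the origin on the work surface. World frame = base frame: x ahead of the robot, y to its left, z up, the work surface at z = 0. Lengths are in mm, angles in rad, forces in N, time in s.
With the tool pointing down it reaches from about 275 to 975 mm from the base axis. Payload 8.4 kg.
Tool frame: the origin (TCP) lies at the very end of the fingers, on their centre line; the grasp point (between the pads) lies 19 mm behind it (ctrl.pinch_z is the distance from the TCP to the grasp point, in mm); z points along the fingers, y is the line along which they close (so a half turn about z gives the same grasp; the last joint's range is limited). The gripper opens to 92 mm and grips with 3 to 60 N. Pads are 20 mm wide; open, the fingers measure 128 mm over their backs; the gripper's body (75 mm by 189 mm) begins 69 mm behind the grasp point.
Start: joints at [-1.34, 0.353, 1.633, -0, 1.155, -0.002], TCP at [144.188, -608.143, 214.583] pointing down, gripper open.
Joint ranges: [-2.63, 2.63], [-0.92, 2.1], [0.06, 2.66], [-1.3, 4.44], [0, 2.69], [-3.02, 3.02]. Speed limits (rad/s): [2.22, 2.22, 2.79, 3.14, 3.14, 3.14].

### API

Orientations are given as a unit quaternion [w, x, y, z].
In Python, from plant import ctrl gives the robot as it stands. Calls block until the motion is done:
- ctrl.reach(position, orientation): joint-space move of the TCP to a pose.
- ctrl.line_to(position, frame=None, vel=150, threshold=None): straight line of the TCP; frame=None keeps the orientation; vel is the mean speed in mm/s. With threshold (N) it stops when the force on the tool has changed by that much, and returns True; else False.
- ctrl.set_joints(angles): joint-space move.
- ctrl.gripper_to(opening, force=None): finger opening in mm; force is the grip in N (None keeps the last); returns when the fingers have stopped.
- ctrl.sleep(seconds).
- ctrl.inverse_kinematics(position, orientation): joint angles nearest the present ones, or None.
- ctrl.capture(name): name is "scene" or "top"; returns (picture, depth): 420x560x3 uint8, red, green, blue; 420x560 float32, mm along the optical axis (not along the pixel's ray), 0 where there is no reading.
- ctrl.calibration(name): a dict with "intrinsics" (3x3 intrinsics, pixels), "T" (4x4, takes a point from camera to world coordinates). Camera axes: x right, y up, looking along -z (the intrinsics and any distortion apply to the point x, -y, -z); pixel columns grow to the right and rows downward; lengths in mm; the calibration is good to about 2 mm. A picture is of the moment at which its call begins. calibration takes no time and is no camera call.
A pose or a line that the arm cannot do raises ctrl.MotionError and nothing moves.
- ctrl.sign_off(): hands the job in; it is judged then, once.
Trained networks look in the newest picture that a camera, given by its name, has taken for a name from the list of things; names that differ only in an ending like _2 or _b are one class to them, and where a whole thing is asked for, a point or a joint stands for the part that bears it (a point fixed in the world has none). Each returns a list of dicts, best first, with "score" (0 to 1); they miss things now and then, are a little off and sometimes report something else, mostly with a low value. They report only what shows in the picture. A call takes as long as a camera call.
- ctrl.recognise(camera, thing): "box" ([centre column, centre row, width, height] as shares, 0 to 1, of the picture: columns of its width, rows of its height, round what is visible of it).
Readings, each from a call of its own:
- ctrl.current_t(): time.
- ctrl.current_qpos(): joint angles.
- ctrl.current_dq(): joint speeds.
- ctrl.current_joint_torque(): joint torques, N m.
- ctrl.current_ee_pos(): TCP position.
- ctrl.current_tcp_rot(): TCP orientation.
- ctrl.current_force(): force on the tool from outside, world axes, zero at the start.
- ctrl.current_ft_torque(): the same for the moment, N m.
- ctrl.current_grip_width(): finger opening in mm.
- ctrl.current_grip_force(): force on a finger pad.
Only numpy, scipy, OpenCV 4.12 (cv2) and the standard library are available. Lean on these libraries where they do the work, as an engineer would, in place of code of your own. Each camera call takes 0.05 s, during which the arm holds its last target. There are 200 camera calls.

## Working session

There is one attempt and no reset: what is moved stays moved. The work goes in short steps, each a Python script; the robot and the scene stay as the last script left them, time stands still between calls to the robot, and variables do not carry over. Pictures are saved under pics/ and viewed, at most 14 in all, crops included, and the job is handed in when it is done.

```bash
mkdir -p pics; ls; python3 - <<'E'
from plant import ctrl
import cv2,numpy as np
for n in("scene","top"):
    p,d=ctrl.capture(n); cv2.imwrite(f"pics/{n}0.png",p[:,:,::-1]); np.save(f"pics/{n}0.npy",d)
    c=ctrl.calibration(n); print(n,c["intrinsics"],np.round(c["T"],3).tolist(),{k:v for k,v in c.items() if k not in("intrinsics","T")})
print(ctrl.current_tcp_rot(),ctrl.current_t())
E
```

```text
pics
scene [[410.85341104   0.         278.24625355]
 [  0.         410.85341104 208.70723317]
 [  0.           0.           1.        ]] [[0.748, -0.462, 0.478, 917.718], [0.664, 0.528, -0.529, -419.054], [-0.008, 0.713, 0.702, 630.735], [0.0, 0.0, 0.0, 1.0]] {}
top [[472.17336974   0.         287.23882838]
 [  0.         472.17336974 206.49553345]
 [  0.           0.           1.        ]] [[-0.013, 0.993, -0.118, 393.85], [-1.0, -0.016, -0.018, 2.246], [-0.02, 0.118, 0.993, 1074.065], [0.0, 0.0, 0.0, 1.0]] {}
[-6.06971300e-04  9.93234523e-01  1.16124102e-01 -8.43734197e-05] 0.1
```

View pics/top0.png

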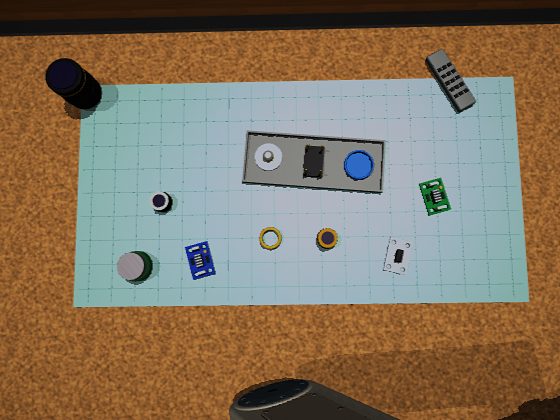

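View pics/scene0.png

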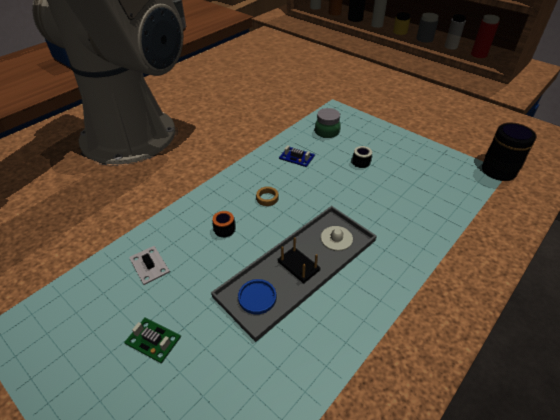

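The top view shows, by (column, row):

- caddy (315,162), with the white stub at (268,156) and the blue cup at (359,165)
- green board (434,196) and plate (397,255)
- orange lens (327,238) and ring (270,238)
- look-alikes on the left: blue board (200,260), white lens (161,202), jar (134,266)

Next I'll make metric rectified crops.

```bash
cat > h.py <<'E'
from plant import ctrl
import cv2,numpy as np
def cam(n):
    c=ctrl.calibration(n); T=np.linalg.inv(c["T"]); return c["intrinsics"]@np.diag([1,-1,-1.])@T[:3]
def proj(n,P):
    q=np.c_[np.atleast_2d(P),np.ones(len(np.atleast_2d(P)))]@cam(n).T; return q[:,:2]/q[:,2:]
def back(n,uv,z):
    H=cam(n)[:,[0,1,3]].copy(); H[:,2]+=cam(n)[:,2]*z
    q=np.c_[np.atleast_2d(uv),np.ones(len(np.atleast_2d(uv)))]@np.linalg.inv(H).T; return q[:,:2]/q[:,2:]
def rect(n,img,z,c,size=(120,120),s=2):
    """metric view: up=+x, left=+y, centred at c"""
    w,h=size[0]*s,size[1]*s
    A=np.array([[0,-1/s,c[0]+h/2/s],[-1/s,0,c[1]+w/2/s],[0,0,1.]])
    M=cam(n); H=np.c_[M[:,0],M[:,1],M[:,2]*z+M[:,3]]@A
    return cv2.warpPerspective(img,H,(w,h),flags=cv2.INTER_CUBIC|cv2.WARP_INVERSE_MAP)
E
python3 - <<'E'
from h import *
I={n:cv2.imread(f"pics/{n}0.png") for n in("scene","top")}
obj=dict(green=((434,196),5),plate=((397,255),5),lens=((327,238),34),ring=((270,238),16),stub=((268,156),21),mid=((314,162),50),cup=((359,165),15))
for k,(uv,z) in obj.items(): print(k,back("top",uv,z).round(1))
rows=[]
for n in I:
    rows.append(np.hstack([cv2.resize(rect(n,I[n],z,back("top",uv,z)[0],(100,100),4),(200,200)) for k,(uv,z) in list(obj.items())[:4]]))
    cc=back("top",(314,162),16)[0]
    rows.append(cv2.resize(rect(n,I[n],16,cc,(400,150),2),(800,300)))
cv2.imwrite("pics/m1.png",np.vstack([rows[0],rows[2],]))
cv2.imwrite("pics/m2.png",np.vstack([rows[1],rows[3]]))
E
```

```text
green [[ 539.7 -312. ]]
plate [[ 407.5 -222.9]]
lens [[446.4 -65.2]]
ring [[449.1  61.2]]
stub [[635.5  63.8]]
mid [[613.5 -39.4]]
cup [[ 612.2 -143. ]]
```

View pics/m1.png

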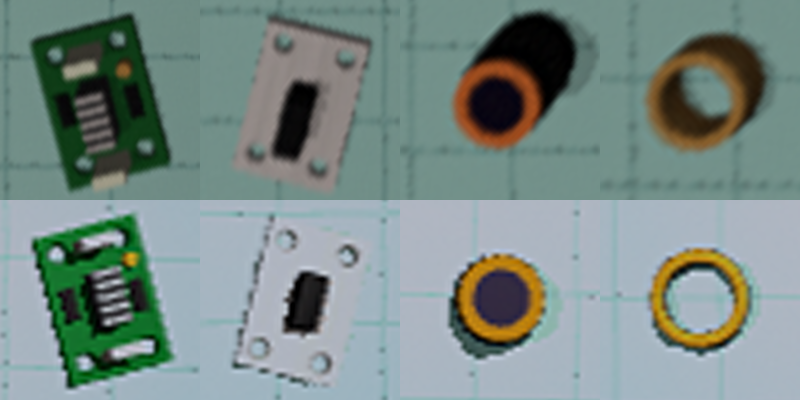

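View pics/m2.png

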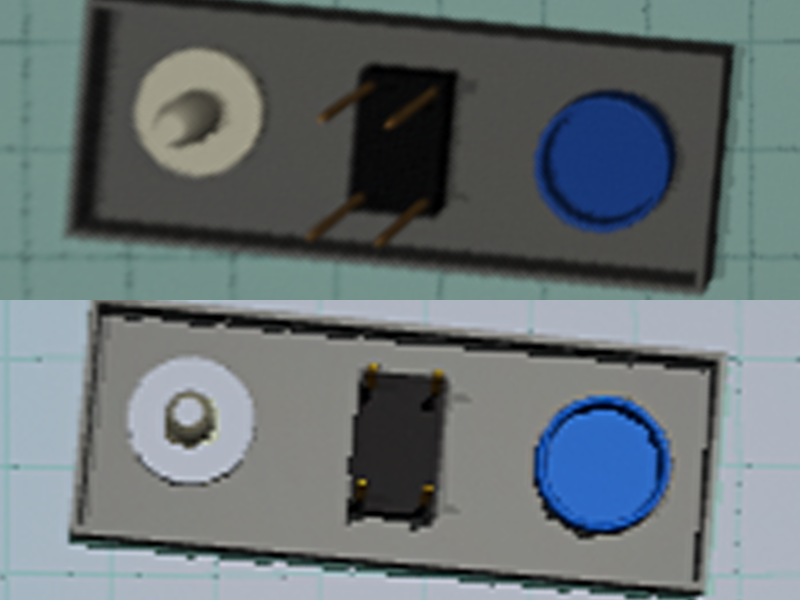

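Both cameras show everything clearly and agree to about 2 mm. Now I'll zoom in on the posts, rectified at tip height, and segment the parts automatically.

```bash
python3 - <<'E'
from h import *
I={n:cv2.imread(f"pics/{n}0.png") for n in("top","scene")}
c=(613.5,-39.4)
v=np.hstack([cv2.resize(rect(n,I[n],50,c,(80,80),5),(400,400)) for n in I])
v=cv2.convertScaleAbs(v,alpha=1.4)
cv2.imwrite("pics/m3.png",v)
obj=dict(lens=((446.4,-65.2),34,(5,25)),ring=((449.1,61.2),16,(10,35)),cup=((612.2,-143),15,(100,125)),stubtop=((640,64),7,None),green=((539.7,-312),5,(45,80)))
for n in I:
  for k,(c,z,hu) in obj.items():
    r=rect(n,I[n],z,c,(110,110),4); hsv=cv2.cvtColor(r,cv2.COLOR_BGR2HSV)
    if hu: m=(hsv[...,0]>=hu[0])&(hsv[...,0]<=hu[1])&(hsv[...,1]>(170 if k=="green" else 120))&(hsv[...,2]>(40 if n=="scene" else 90))
    else: m=(hsv[...,1]<(75 if n=="scene" else 45))&(hsv[...,2]>(125 if n=="scene" else 160))
    m=m.astype(np.uint8)*255
    cs=max(cv2.findContours(m,0,1)[0],key=cv2.contourArea)
    w=lambda p:np.round([c[0]+(220-p[1])/4,c[1]+(220-p[0])/4],1)
    if k=="green":
        q=cv2.minAreaRect(cs); print(n,k,w(q[0]),np.array(q[1])/4,q[2])
    else:
        q=cv2.fitEllipse(cs); print(n,k,w(q[0]),np.array(q[1])/4)
E
```

```text
top lens [447.3 -65.6] [42.51071167 42.77437973]
top ring [450.   61.6] [48.12065887 48.56283951]
top cup [ 614.7 -142.2] [66.81041718 67.49288177]
top stubtop [638.3  64.6] [62.31532288 63.19415665]
top green [ 539.6 -313.4] [75.23241425 51.18562317] 75.17352294921875
scene lens [445.3 -64.2] [42.88954544 44.66661835]
scene ring [452.8  59.1] [47.11397552 60.35596085]
scene cup [ 614.6 -142.3] [67.13287354 72.22010803]
scene stubtop [635.8  67.3] [62.94169998 63.16745758]
scene green [ 538.5 -312.5] [74.87435913 50.84284973] 75.21726989746094
```

View pics/m3.png

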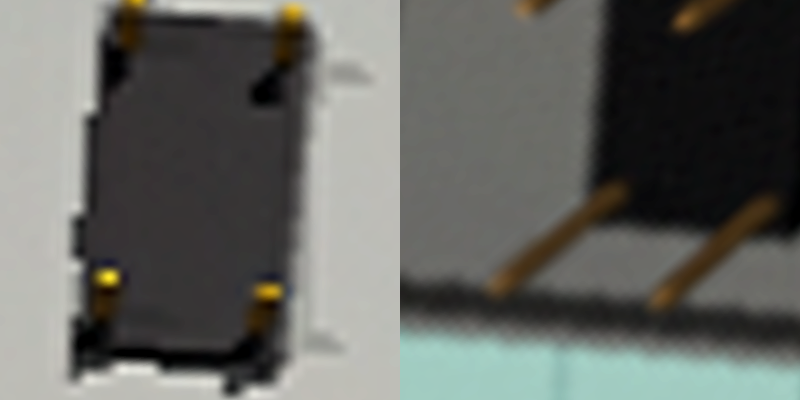

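Camera-averaged estimates (x, y in mm, yaw in rad):

| Item | x | y | yaw |
|---|---|---|---|
| Caddy | 623.3 | -38.6 | -0.085 |
| Green board | 539.1 | -313 | 0.258 |
| Plate | 406 | -224.2 | -0.25 |
| Orange lens | 446.5 | -65 | – |
| Ring | 450 | 61 | – |
| Stub | 637 | 66 | – |
| Cup | 614.2 | -141.8 | – |

I'll centre the green board by a light squeeze on its 76 mm edges. Then I'll grip the heat sink and hover beside the posts to check alignment.

```bash
cat >> h.py <<'E'
def quat(a): return [0,float(np.cos(a/2)),float(np.sin(a/2)),0]
def go(x,y,z,a):
    """joint move above a place, choosing the half turn with the smaller wrist angle"""
    c=[(abs(j[5]),b) for b in(a,a+np.pi,a-np.pi) if (j:=ctrl.inverse_kinematics([x,y,z],quat(b))) is not None]
    b=min(c)[1]; ctrl.reach([x,y,z],quat(b)); return b
def down(x,y,z,vel=100,th=None): return ctrl.line_to([x,y,z],vel=vel,threshold=th)
def board_pick(x,y,a,zg):
    ctrl.gripper_to(92,8); go(x,y,60,a+np.pi/2); down(x,y,2.5)
    ctrl.gripper_to(70,6); print("edge",ctrl.current_grip_width()); ctrl.gripper_to(92)
    down(x,y,60,200); ctrl.gripper_to(32); b=go(x,y,60,a)
    print("touch",down(x,y,zg,80,8)); ctrl.gripper_to(5,25); print("grip",ctrl.current_grip_width(),ctrl.current_grip_force(),ctrl.current_ee_pos())
    down(x,y,120,150); print("held",ctrl.current_grip_width(),ctrl.current_t()); return b
E
python3 - <<'E'
from h import *
board_pick(539.1,-313,0.258,10)
go(623.3,-38.6,120,-0.085); down(623.3,-38.6,75)
print(ctrl.current_ee_pos(),ctrl.current_t(),ctrl.current_tcp_rot())
for n in("scene","top"):
    p,_=ctrl.capture(n); cv2.imwrite(f"pics/{n}1.png",p[:,:,::-1])
p=cv2.imread("pics/scene1.png"); u=proj("scene",[623.3,-38.6,55])[0].astype(int); print(u)
cv2.imwrite("pics/m4.png",cv2.resize(p[u[1]-75:u[1]+75,u[0]-100:u[0]+100],(800,600),interpolation=cv2.INTER_CUBIC))
E
```

```text
edge 75.66339757400131
touch False
grip 13.622684087703277 25.000762045383453 [ 539.42979426 -313.15682135   10.51747698]
held 13.554390757224272 8.625
[623.34894552 -38.69307515  74.94420592] 11.2333 [-1.23424644e-04  4.25809184e-02  9.99093014e-01 -1.88536687e-06]
[298 249]
```

View pics/m4.png

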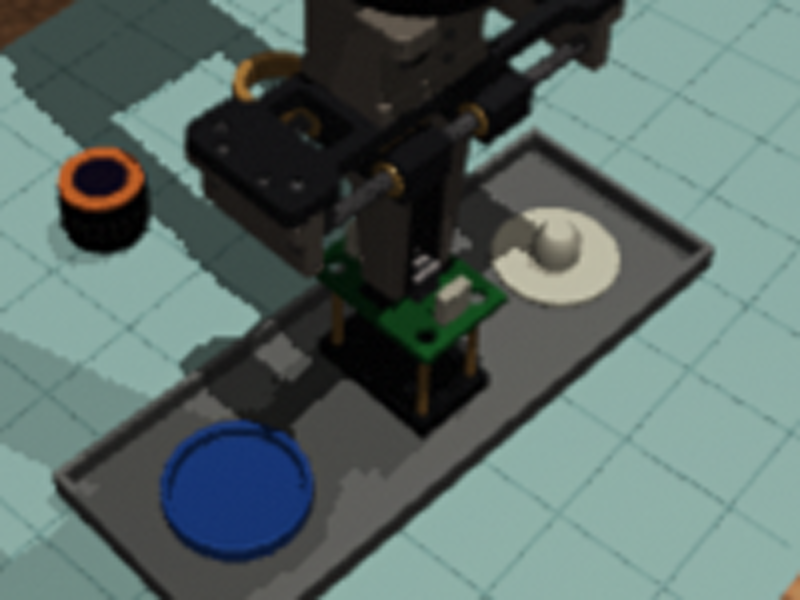

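The crop shows the board hovering over the posts. In crop pixels, the front corner is near (430,352), the right corner (506,294) and holes at (427,336) and (338,268). I'll compare these with the projection of the known held pose.

```bash
python3 - <<'E'
from h import *
u=np.array([298,249])
def crop(P): return (proj("scene",P)-u+[100,75])*4
a=-.085;R=np.array([[np.cos(a),-np.sin(a)],[np.sin(a),np.cos(a)]]);c=np.array([623.35,-38.7])
def pts(l,z): return np.c_[np.array(l)@R.T+c,np.full(len(l),z)]
C=[(38,-26),(38,26),(-38,-26),(-38,26)];H=[(28,-16),(28,16),(-28,-16),(-28,16)]
print("corners",crop(pts(C,69.6)).round());print("holes",crop(pts(H,69.6)).round());print("px per mm x,y",(crop(c.tolist()+[70])-crop((c+[1,0]).tolist()+[70])).round(2),(crop(c.tolist()+[70])-crop((c+[0,1]).tolist()+[70])).round(2))
p=cv2.imread("pics/scene1.png")
o=cv2.resize(p[u[1]-19:u[1]+26,u[0]-30:u[0]+30],(800,600),interpolation=cv2.INTER_CUBIC)
s=800/60
for P in crop(pts(C+H,69.6)):
    q=((P/4-[100-30,75-19])*s); cv2.circle(o,tuple(int(v) for v in q),4,(0,0,255),-1)
for P in crop(pts(H,50)):
    q=((P/4-[100-30,75-19])*s); cv2.circle(o,tuple(int(v) for v in q),4,(255,0,255),-1)
cv2.imwrite("pics/m5.png",o)
E
```

```text
corners [[425. 361.]
 [507. 296.]
 [304. 264.]
 [385. 205.]]
holes [[424. 335.]
 [475. 295.]
 [335. 264.]
 [385. 228.]]
px per mm x,y [[-1.73 -1.12]] [[-1.42  1.28]]
```

View pics/m5.png

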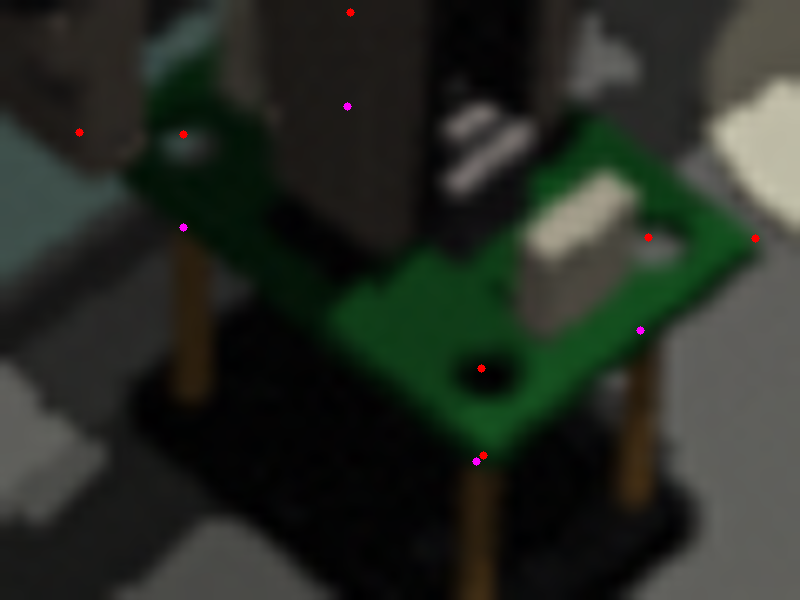

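```bash
python3 - <<'E'
from h import *
a=-.085;R=np.array([[np.cos(a),-np.sin(a)],[np.sin(a),np.cos(a)]]);c=np.array([623.35,-38.7])
def pts(l,z): return np.c_[np.array(l)@R.T+c,np.full(len(l),z)]
C=[(38,-26),(38,26),(-38,-26),(-38,26)];H=[(28,-16),(28,16),(-28,-16),(-28,16)]
out=[]
def crop(f,n,o,P,w=30,h=40,s=10):
    p=cv2.imread(f); o=np.array(o); r=cv2.resize(p[o[1]:o[1]+h,o[0]:o[0]+w],(w*s,h*s),interpolation=cv2.INTER_CUBIC)
    r=cv2.convertScaleAbs(r,alpha=1.5)
    for q in proj(n,P): cv2.circle(r,tuple(int(v) for v in (q+.5-o)*s),3,(0,0,255),-1)
    return r
u=proj("top",[*c,70])[0].astype(int); v=proj("scene",[*c,50])[0].astype(int)
cv2.imwrite("pics/m6.png",np.hstack([crop("pics/top1.png","top",u-[20,20],pts(C+H,70),40,55),crop("pics/scene0.png","scene",v-[20,22],pts(H,50),40,55)]))
E
```

```text
(no output)
```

View pics/m6.png

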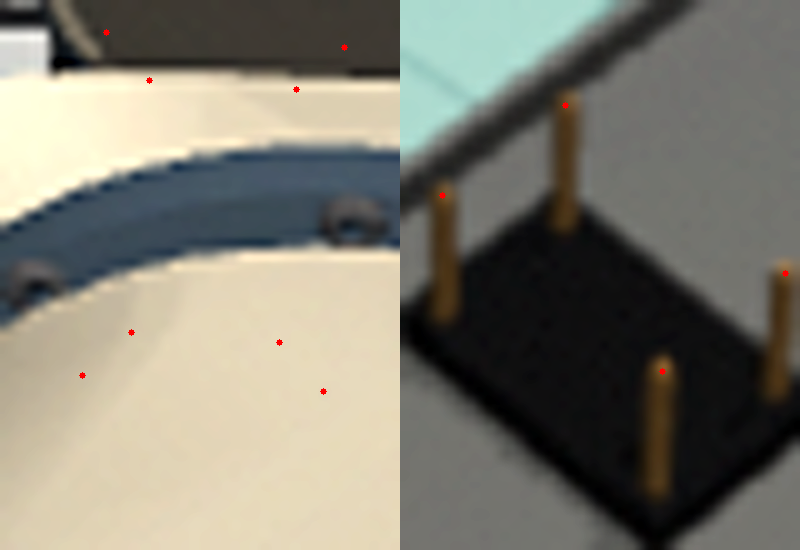

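The scene camera matches the held board to about 0.2 px, and the post tips sit about 1 px above my guess. That moves the caddy centre to about (622.2, -37.2). The top camera is biased by about (+2,-2). I'll lower the board under force guard.

```bash
python3 - <<'E'
from h import *
x,y=622.2,-37.2
ctrl.line_to([x,y,75]); f0=ctrl.current_force()
for z in(58,50,40,30,26):
    t=down(x,y,z,40,5); print(z,t,np.round(ctrl.current_ee_pos(),1),np.round(ctrl.current_force()-f0,1),np.round(ctrl.current_ft_torque(),2))
    if t: break
p,_=ctrl.capture("scene"); cv2.imwrite("pics/scene2.png",p[:,:,::-1])
cv2.imwrite("pics/m7.png",cv2.resize(p[205:285,250:350,::-1],(800,600),interpolation=cv2.INTER_CUBIC))
E
```

```text
58 False [622.1 -37.2  57.7] [ 0.4 -0.4 -0.7] [-0.02 -0.15  0.01]
50 False [622.2 -37.2  49.7] [ 0.8 -0.1  0. ] [-0.06 -0.3  -0.04]
40 False [622.1 -37.3  39.7] [ 1.7 -1.8 -1.1] [-0.18 -0.33  0.01]
30 False [622.1 -37.2  29.6] [ 1.4 -0.7 -1.5] [-0.24 -0.35  0.01]
26 False [622.1 -37.2  25.8] [ 1.3 -1.3 -1. ] [-0.09 -0.41 -0.02]
```

View pics/m7.png

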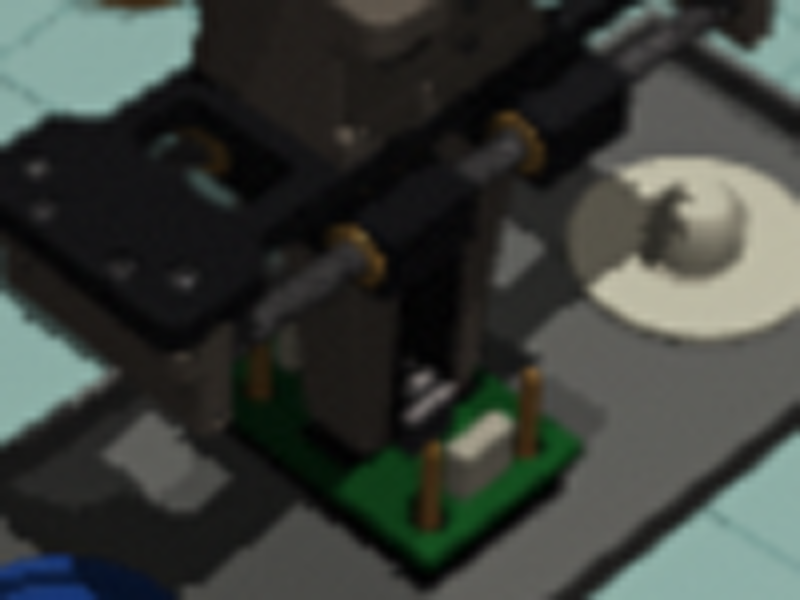

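The board is threaded on all four posts. I'll seat it, release, and then do the plate the same way.

```bash
python3 - <<'E'
from h import *
x,y=622.2,-37.2
print(down(x,y,23.5,30,6),ctrl.current_ee_pos()); ctrl.gripper_to(32); down(x,y,120,150)
board_pick(405.3,-224,-0.25,8)
x,y=622.7,-37.5
go(x,y,120,-0.085); f0=ctrl.current_force()
for z in(64,58,50,46,44.5,42.5):
    t=down(x,y,z,60 if z==64 else 30,6); print(z,t,np.round(ctrl.current_ee_pos(),1),np.round(ctrl.current_force()-f0,1),ctrl.current_t())
    if t: break
p,_=ctrl.capture("scene"); cv2.imwrite("pics/m8.png",cv2.resize(p[195:285,250:350,::-1],(700,600),interpolation=cv2.INTER_CUBIC))
E
```

```text
False [622.4914408  -37.22088394  24.2730521 ]
edge 75.57113188758359
touch False
grip 13.69481571503274 25.000648498535156 [ 405.59843787 -224.17836503    8.40719361]
held 13.516582534480776 23.7417
64 False [623.  -37.5  64.4] [0.4 0.6 0.1] 27.25
58 False [622.5 -37.5  57.8] [-0.7  0.9  0.4] 27.6
50 False [622.5 -37.5  49.7] [-0.3 -0.4 -0.9] 28.0167
46 False [622.5 -37.5  45.8] [0.2 0.  0.4] 28.3
44.5 False [622.7 -37.5  44.5] [-0.7  1.2 -0.1] 28.55
42.5 False [622.9 -37.5  44.2] [-4.7 -0.3 16.1] 28.8
```

View pics/m8.png

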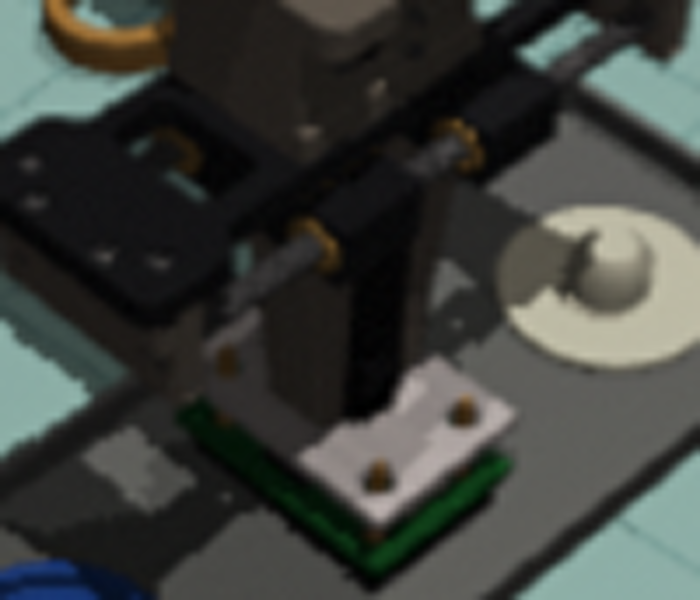

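The plate is on all four posts, resting on the spacers (16 N contact at the expected height). I'll release it, then move the lens and the ring.

```bash
python3 - <<'E'
from h import *
x,y=622.9,-37.5
ctrl.gripper_to(32); down(x,y,140,150)
A=-0.085+np.pi/2
def move(src,dst,zg,zp,w,op,F):
    ctrl.gripper_to(92); go(*src,90,A); down(*src,zg,100,10); ctrl.gripper_to(w-8,F)
    print("grip",ctrl.current_grip_width(),ctrl.current_ee_pos().round(1)); down(*src,110); go(*dst,110,A)
    print("held",ctrl.current_grip_width())
    down(*dst,zp+12,80); print(down(*dst,zp-.7,20,6),ctrl.current_ee_pos().round(1),ctrl.current_t())
    ctrl.gripper_to(op); down(*dst,120,100)
move((445.5,-64.2),(612.8,-140.6),14,21,44,56,25)
move((448.5,62.7),(636,66.8),3,10,50,60,20)
c=(400,0,300); ctrl.line_to([450,-20,250],vel=250)
for n in("scene","top"):
    p,_=ctrl.capture(n); cv2.imwrite(f"pics/{n}9.png",p[:,:,::-1])
s=cv2.imread("pics/scene9.png"); cv2.imwrite("pics/m9.png",cv2.resize(s[190:350,190:403],(800,600),interpolation=cv2.INTER_CUBIC))
print(ctrl.current_t())
E
```

```text
grip 42.84493518420861 [445.6 -64.2  14. ]
held 42.8807749961443
True [ 612.6 -140.6   21.1] 37.7
grip 49.901296425753934 [448.6  62.7   3.1]
held 49.7808405211788
True [635.8  66.8  10.1] 46.5083
49.35
```

View pics/m9.png

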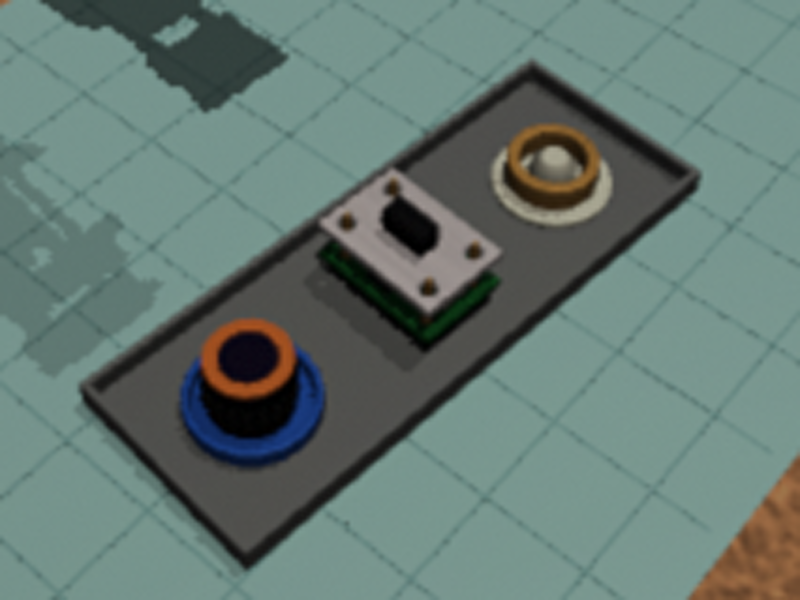

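All four parts are in place: the plate (410,240) and board lie flat on the posts, the lens (248,375) stands in the cup, and the ring (552,165) lies round the stub. Handing in.

```bash
python3 -c "
from plant import ctrl
print(ctrl.sign_off())"
```

```text
the job is handed in; nothing more can be done
None
```

I packed all four parts into the caddy, released them and handed the job in at about 49 s of the 96 s allowed; the last picture shows each part in place, but sign-off returned no verdict.

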